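# Dock the order-ready flag and hold it up

## Robot

A 6-joint arm with a two-finger parallel gripper is mounted at the origin on a cart in front of the work surface, level with it; the furniture and walls round the work are solid. World frame = base frame: x ahead of the robot, y to its left, z up, the work surface at z = 0. Lengths are in m, angles in rad, forces in N, time in s.
With the tool pointing down it reaches from about 0.35 to 0.975 m from the base axis. Payload 4.9 kg.
Tool frame: the origin (TCP) lies at the very end of the fingers, on their centre line; the grasp point (between the pads) lies 19 mm behind it; z points along the fingers, x is the direction in which the jaws open and shut, and the axes are right-handed (so a half turn about z gives the same grasp; the last joint's range is limited). The gripper opens to 85 mm and grips with 20 to 120 N. Pads are 22 mm wide; open, the fingers measure 114 mm over their backs; the gripper's body (76 mm by 85 mm) begins 54 mm behind the grasp point. The pads swing forward as they close: fully open they stand 13 mm farther back than shut.
Start: joints at [-1.296, 0.053, 1.613, -0, 1.476, -0.119], TCP at [0.24, -0.577, 0.231] pointing down, gripper open.
Joint ranges: [-3.01, 3.01], [-1.01, 2.22], [0.06, 2.58], [-1.02, 4.17], [0.09, 2.62], [-3.14, 3.14]. Speed limits (rad/s): [2.57, 2.57, 3.14, 3.14, 3.14, 3.14].

## Interface

Orientations are given as a rotation vector (axis times angle).
In Python, from station import ctrl gives the robot as it stands.
- The arm moves only by the shell command python3 -m handwheel 'ROWS' [OPENING] [FORCE]. ROWS is a JSON object of lists of equal length, an entry for each row: "offset": the shift along the world's x, y, z in units of 40 mm (1.0 is 40 mm), a list of three; "roll": the turn about the world's z in units of 6 degrees (1.0 is 6 degrees). A call has exactly 10 rows; each row is the pose to reach, as a shift and turn from the pose commanded when the call began; what a row does not reach only later rows make up. A row lasts 1/10 s, in which the tool goes at most 50 mm and 8.59 degrees, less where a joint would pass 70% of its speed; a pose out of reach is approached as far as the arm can. A call with a gripper value outside its range is refused whole. OPENING is the finger opening in mm, from 0 to 85.4, set as the call begins (- or left out, the last holds). The fingers move at their own pace and stop on an object; FORCE is the grip in N (left out, the last holds). Time passes only in rows, so rows that repeat a pose let the fingers close, or fill a call up. It gives the time, the measured TCP pose, the force and the opening at its end, in the units of the state.
- ctrl.get_obs(): the state, without advancing time (a new reading comes with each control period).
- ctrl.get_image(name): name is "side" or "top"; returns a dict with "img" (384x512x3 uint8, red, green, blue), "fx", "fy", "cx", "cy" (pixels), "k1" (the pictures are not rectified: a ray, as slopes to the right and down, at radius r is drawn at 1 + k1 r^2 times it, then the intrinsics apply), "T" (4x4, takes a point from camera to world coordinates). Camera axes: x right, y down, z forward; pixel columns grow to the right and rows downward; lengths in m; the calibration is good to about 2 mm. A picture is of the moment at which its call begins. There is no depth.
- ctrl.finish_job(): hands the job in, once; it reports no verdict.
The state is a dict: "t": time; "q": joint angles; "dq": joint speeds; "effort": joint torques, N m; "tool_pos": TCP position; "tool_rot": TCP orientation; "contact_force": force on the tool from outside, world axes, zero at the start; "wrist_torque": the same for the moment, N m; "opening": finger opening in m.
Only numpy, scipy, OpenCV 4.12 (cv2) and the standard library are available. Lean on these libraries where they do the work, as an engineer would, in place of code of your own. Each camera call takes 0.05 s, during which the arm holds its last target.

## Task

With the pole still pushed down, slide the base plate of the order-ready flag stand, rounded end first, into the slotted dock on the prep table until it is fully home. Then squeeze the button on the head, draw the head up past the first stop to the second so that both pole sections are fully out, and finish while holding it up there, since the pole sinks if let go. Do not tip the stand over, and leave the two cups and the order pad where they are.

Things in the scene. Friction and masses are not known exactly. Their poses are not given: they have to be found in the camera images.
- flag_stand: Loose telescoping flag stand, 0.4 kg. Steel base plate 120 (x) x 90 (y) x 8 mm, corners at +x rounded, radius 12; origin at the centre of its underside, z up. The upright pole stands over the origin: foot flange 56 mm across to 20 mm high, outer tube 32 mm across to 106 mm high, two thinner tubes nested in it, head on top. +x leads into the dock. It slides on the table without lifting
- flag_grip (a point): Centre of the square black head (26 x 26 x 42 mm), on the pole's axis at the button's height, 19 mm below the head's top; 172 mm above the plate's underside with the pole down, 272 mm fully out. Axes parallel to flag_stand. +x and -x faces are plain and ribbed; the button is on the +y face. Lifted by the plain faces the stand keeps its length
- flag_mid (a point): Centre of the thin white flag, 78 (x) x 4 (y) x 48 mm, fixed to the head and rising with it: it sticks out to the stand's -x, 21 to 99 mm from the pole's axis; its top is 146 mm above the plate's underside with the pole down, just below the head
- top_tube (a joint): Draw of the 18 mm top tube (with head and flag) out of the middle tube, m: 0 down, 0.05 its stop, the first stop felt. Latched at 0 until the button is pressed; latches again at full draw if the button is let go. A light spring of about 1.2 N pulls it down
- middle_tube (a joint): Draw of the 24 mm middle tube out of the outer tube, m: 0 down, 0.05 its stop, the second stop felt. No latch: a 4 N spring pulls it down at all times, so with the button squeezed the top tube comes out first and this one follows. Drawing both out takes 5 to 8 N; the head rises 100 mm in all
- flag_button (a joint): Travel of the button into the head, m: 0 out, 0.005 fully in (about 5 N), springs back. Round, grey, 16 mm across, on the head's +y face at the height of flag_grip, 4.5 mm proud; pressing it flush frees the latch. Pinching the head between its +y and -y faces (30.5 mm over the button) presses it
- dock: Aluminium dock fixed to the table; +x is the way in, origin on the table where the plate's centre sits when home. Side walls 93 mm apart inside, 16 mm high; lips 5.5 mm thick reach 10.5 mm inwards over the slot (72 mm open between them), 10.5 mm above the table; no floor. Back stop's face at x +60 mm, mouth at x -50 mm, splayed lead-in wings out to x -83 mm
- dock_home (a point): Where the origin of flag_stand comes to lie when the plate is fully home against the back stop (same point and axes as the dock's origin)
- rice_bowl: bystander: small beige cup, 93 mm across, 64 mm high, origin at the centre of its underside
- dip_cup: bystander: small white cup, 76 mm across, 47 mm high, origin at the centre of its underside
- order_pad: bystander: spiral order pad 140 x 99 x 14 mm lying flat, origin at the centre of its underside
Not all that is in view belongs to the job. What is shaped like the dock but orange is not meant.

How it is judged:
By the outcome, as a careful person would: the job done as asked, in the order asked, and still so for the second after the job is handed in, while the arm keeps its last pose, push and grip.
It also fails if it takes over 48 s, if anything falls off the work surface, if the arm or the gripper's body presses on something with over 40 N, if the wrist force passes 120 N, or if a joint passes its speed limit or range.

## Working session

There is one attempt and no reset: what is moved stays moved. The work goes in short steps, Python scripts to look and compute and a shell command to move; the robot and the scene stay as the last step left them, time stands still between calls to the robot, and variables do not carry over. Pictures are saved under pics/ and viewed, and the job is handed in when it is done.

```bash
ls; mkdir -p pics; python3 - <<'E'
from station import ctrl
import cv2,numpy as np
print(ctrl.get_obs())
for n in("side","top"):
    d=ctrl.get_image(n); cv2.imwrite(f"pics/{n}0.png",d["img"][:,:,::-1])
    print(n,{k:np.round(v,4).tolist() for k,v in d.items() if k!="img"})
E
```

```text
pics
{'t': 0.0, 'q': array([-1.29603928e+00,  5.33473203e-02,  1.61432213e+00, -1.23982077e-05,
        1.47599306e+00, -1.18970985e-01]), 'dq': array([ 3.38582479e-04,  1.99628502e-03,  8.31801680e-04, -6.80181112e-05,
        1.73339465e-03, -1.19867173e-03]), 'effort': array([ 1.62803288e-03, -3.93684518e+01, -3.70173132e+01, -7.60825259e-06,
        7.10872919e-03, -9.52325706e-06]), 'tool_pos': array([ 0.23961196, -0.57655837,  0.23005213]), 'tool_rot': array([-2.61192551e+00,  1.74328754e+00,  2.48249466e-03]), 'contact_force': array([-0.87412174, -0.3598525 , -0.80748942]), 'wrist_torque': array([ 0.01289148,  0.05614046, -0.01312038]), 'opening': 0.08546854184800781}
side {'fx': 406.722, 'fy': 406.722, 'cx': 253.7195, 'cy': 189.3378, 'k1': -0.0486, 'T': [[-0.9398, -0.1185, 0.3205, 0.0722], [-0.3417, 0.3319, -0.8793, 1.4634], [-0.0022, -0.9359, -0.3524, 0.6625], [0.0, 0.0, 0.0, 1.0]]}
top {'fx': 472.6013, 'fy': 472.6013, 'cx': 256.6021, 'cy': 193.0599, 'k1': -0.1432, 'T': [[0.2171, -0.7734, 0.5956, -0.6991], [-0.9761, -0.1738, 0.1301, -0.2034], [0.0029, -0.6096, -0.7927, 1.8521], [0.0, 0.0, 0.0, 1.0]]}
```

View pics/side0.png

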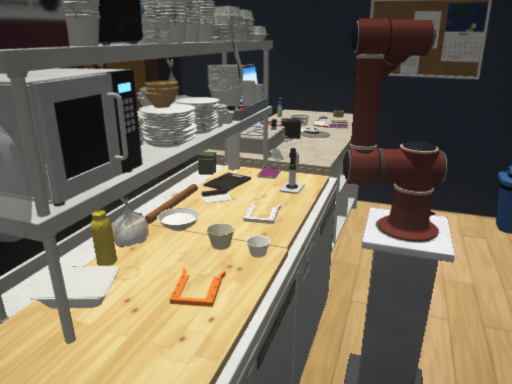

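View pics/top0.png

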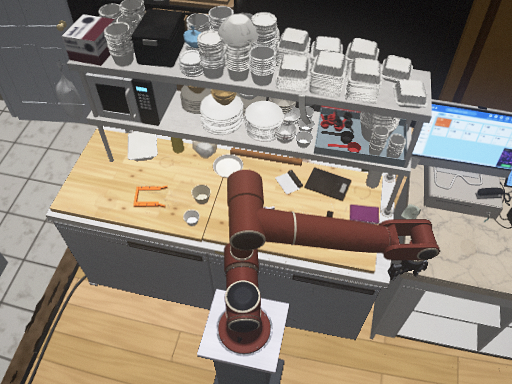

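The side view shows the flag stand around (292,172), the white/aluminium dock around (263,212), and the orange look-alike at (199,287). In the top view the arm hides both the stand and the dock. I'll enlarge the side view.

```bash
cat > h.py <<'E'
import numpy as np,cv2
from station import ctrl
def cam(n):
    d=ctrl.get_image(n); d["T"]=np.array(d["T"]); return d
def und(d,uv):
    uv=np.atleast_2d(np.array(uv,float)); xd=(uv-[d["cx"],d["cy"]])/[d["fx"],d["fy"]]
    x=xd.copy()
    for _ in range(30): x=xd/(1+d["k1"]*(x**2).sum(1,keepdims=True))
    return x
def ray(d,uv):
    x=und(d,uv); r=np.c_[x,np.ones(len(x))]@d["T"][:3,:3].T
    return d["T"][:3,3],r/np.linalg.norm(r,axis=1,keepdims=True)
def plane(d,uv,z):
    o,r=ray(d,uv); return o+r*((z-o[2])/r[:,2])[:,None]
def proj(d,P):
    P=np.atleast_2d(P); c=(P-d["T"][:3,3])@d["T"][:3,:3]; x=c[:,:2]/c[:,2:]
    x=x*(1+d["k1"]*(x**2).sum(1,keepdims=True)); return x*[d["fx"],d["fy"]]+[d["cx"],d["cy"]]
def tri(d1,u1,d2,u2):
    o1,r1=ray(d1,u1);o2,r2=ray(d2,u2);r1=r1[0];r2=r2[0]
    A=np.c_[r1,-r2]; s=np.linalg.lstsq(A,o2-o1,rcond=None)[0]
    p=o1+s[0]*r1;q=o2+s[1]*r2
    return (p+q)/2,np.linalg.norm(p-q)
def crop(d,x0,y0,x1,y1,k,name):
    c=d["img"][y0:y1,x0:x1,::-1]; c=cv2.resize(c,None,fx=k,fy=k,interpolation=cv2.INTER_CUBIC)
    cv2.imwrite(f"pics/{name}.png",c)
E
python3 - <<'E'
from h import *
d=cam("side"); crop(d,215,135,345,235,6,"side_c0")
print(plane(d,[[292,188],[263,212],[199,287],[220,245],[258,254]],0).round(3))
E
```

```text
[[ 0.513 -0.267  0.   ]
 [ 0.551  0.041  0.   ]
 [ 0.553  0.6    0.   ]
 [ 0.599  0.353  0.   ]
 [ 0.458  0.367  0.   ]]
```

View pics/side_c0.png

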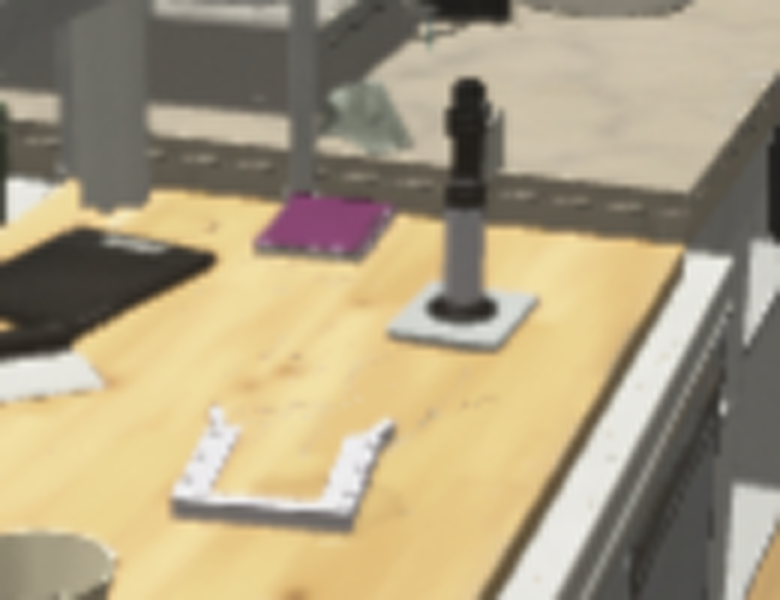

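Side crop: the stand's plate centre is at about (292,188) full-frame, with a grey outer tube, black head and flag behind. The aluminium dock opens toward the stand (white U, wings at (251,203) and (280,206)). The orange U at (199,287) is the decoy. Next I check where these project in the top view, to decide how to clear the arm.

```bash
python3 - <<'E'
from h import *
d=cam("top")
print(proj(d,[[.513,-.267,0],[.513,-.267,.19],[.55,-.04,0],[.55,.1,0],[.24,-.577,.23],[.24,-.577,.4],[0,0,.8]]).round())
crop(d,150,140,450,300,2.6,"top_c0")
E
```

```text
[[326. 237.]
 [331. 213.]
 [279. 222.]
 [250. 216.]
 [402. 278.]
 [414. 256.]
 [238. 217.]]
```

View pics/top_c0.png

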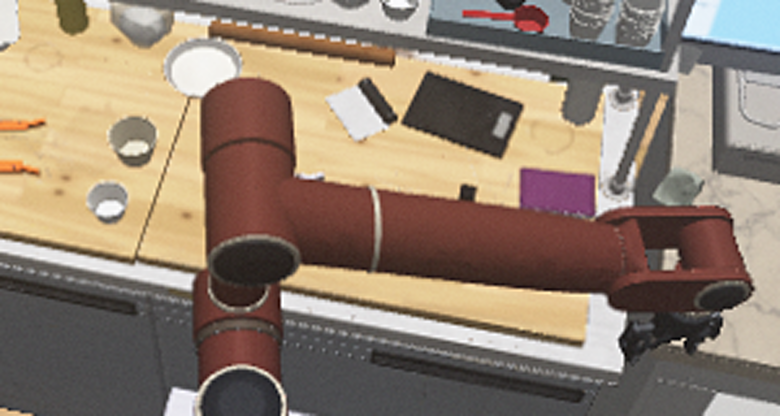

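Candidates for the dock: the light grey/aluminium U at side (263,212) and the orange U at side (199,287) / top (150,195). The aluminium one fits the description, and the task rules the orange one out. The arm hides both targets from above, so I swing it over to the left, where the elbow clears the sight lines.

```bash
python3 -m handwheel '{"offset":[[0.37,1.12,0.25],[0.74,2.24,0.5],[1.11,3.36,0.75],[1.48,4.48,1.0],[1.85,5.6,1.25],[2.22,6.72,1.5],[2.59,7.84,1.75],[2.96,8.96,2.0],[3.06,10.16,2.0],[3.16,11.36,2.0]],"roll":[0,0,0,0,0,0,0,0,0,0]}'
```

```text
t: 1.2
tool_pos: [0.3662, -0.121, 0.3117]
tool_rot: [-2.612, 1.744, -0.002]
contact_force: [1.3, 0.4, -0.8]
opening: 0.0856
```

```bash
python3 -m handwheel '{"offset":[[-0.12,1.19,0],[-0.24,2.38,0],[-0.36,3.57,0],[-0.48,4.76,0],[-0.6,5.95,0],[-0.8,7.13,0],[-1.0,8.31,0],[-1.2,9.49,0],[-1.4,10.67,0],[-1.6,11.85,0]],"roll":[0,0,0,0,0,0,0,0,0,0]}'
python3 - <<'E'
from h import *
for n in("top","side"):
    d=cam(n); np.save(f"{n}1.npy",d,allow_pickle=True)
    if n=="top": crop(d,190,160,390,290,4,"top_c1")
    else: cv2.imwrite("pics/side1.png",d["img"][:,:,::-1])
E
```

```text
t: 2.2
tool_pos: [0.3012, 0.3533, 0.3113]
tool_rot: [-2.613, 1.743, -0.001]
contact_force: [1.0, -0.9, 0.9]
opening: 0.0851
```

View pics/top_c1.png

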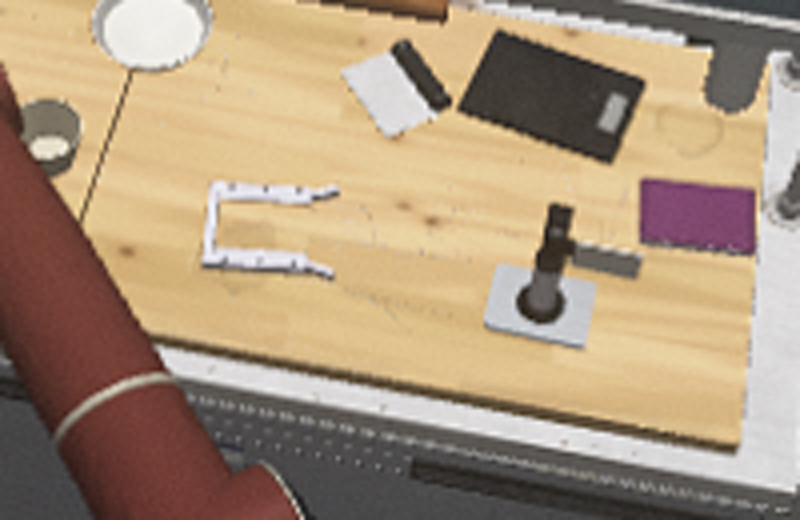

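View pics/side1.png

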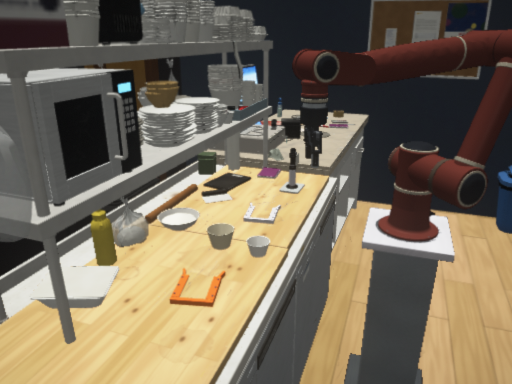

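The top crop now shows the aluminium dock clearly. It is a white U spanning full-frame cols 241–274, rows 206–229, with its mouth to the right. The stand has its plate at about (325,236), head at (329,215) and flag at (342,225) sticking out on the side away from the dock. Now I measure by masks and line fits.

```bash
cat > m.py <<'E'
from h import *
K=8
def sat(d,x0,y0,x1,y1):
    c=d["img"][y0:y1,x0:x1]; c=cv2.resize(c,None,fx=K,fy=K,interpolation=cv2.INTER_CUBIC)
    return c, cv2.cvtColor(c,cv2.COLOR_RGB2HSV)
def full(p,x0,y0): return (np.asarray(p,float)+.5)/K-.5+[x0,y0]
def lightmask(d,roi,smax=70,vmin=120):
    c,h=sat(d,*roi); m=((h[...,1]<smax)&(h[...,2]>vmin)).astype(np.uint8)*255
    return c,m
def biggest(m):
    cs,_=cv2.findContours(m,cv2.RETR_EXTERNAL,cv2.CHAIN_APPROX_NONE); return max(cs,key=cv2.contourArea)
E
python3 - <<'E'
from m import *
T=np.load("top1.npy",allow_pickle=True).item();S=np.load("side1.npy",allow_pickle=True).item()
rois={"tp":(T,(305,220,345,255)),"td":(T,(235,200,280,235)),"sp":(S,(275,170,310,198)),"sd":(S,(238,195,288,228))}
out=[]
for k,(d,r) in rois.items():
    c,m=lightmask(d,r); q=biggest(m); vis=c.copy(); cv2.drawContours(vis,[q],-1,(255,0,0),1)
    hull=cv2.convexHull(q); ap=cv2.approxPolyDP(hull,0.03*cv2.arcLength(hull,True),True)[:,0]
    P=full(ap,*r[:2]); print(k,cv2.contourArea(q)/K/K,P.round(1).tolist()); print(plane(d,P,0.008 if k[1]=="p" else .016).round(4).tolist())
    for a in ap: cv2.circle(vis,tuple(int(v) for v in a),4,(0,0,255),1)
    out.append(cv2.resize(vis,(390,290)))
cv2.imwrite("pics/masks1.png",np.vstack([np.hstack(out[:2]),np.hstack(out[2:])])[:,:,::-1])
E
```

```text
tp 336.1640625 [[313.6, 225.9], [338.1, 229.9], [336.3, 246.4], [311.3, 241.6]]
[[0.5552, -0.2034, 0.008], [0.5578, -0.319, 0.008], [0.4666, -0.3217, 0.008], [0.4679, -0.206, 0.008]]
td 323.7421875 [[242.2, 205.2], [274.1, 205.7], [272.9, 228.6], [240.3, 225.9]]
[[0.5934, 0.1496, 0.016], [0.6241, -0.0005, 0.016], [0.4943, -0.0211, 0.016], [0.4753, 0.13, 0.016]]
sp 166.828125 [[288.1, 170.8], [295.8, 171.7], [304.2, 183.7], [297.1, 192.8], [278.8, 189.6]]
[[0.5929, -0.4866, 0.008], [0.5513, -0.486, 0.008], [0.4682, -0.3218, 0.008], [0.4703, -0.1936, 0.008], [0.5589, -0.2056, 0.008]]
sd 324.46875 [[249.3, 202.6], [280.4, 205.2], [272.9, 222.7], [243.7, 220.2]]
[[0.6243, 0.0027, 0.016], [0.4946, -0.0139, 0.016], [0.4734, 0.1557, 0.016], [0.5834, 0.1718, 0.016]]
```

View pics/masks1.png

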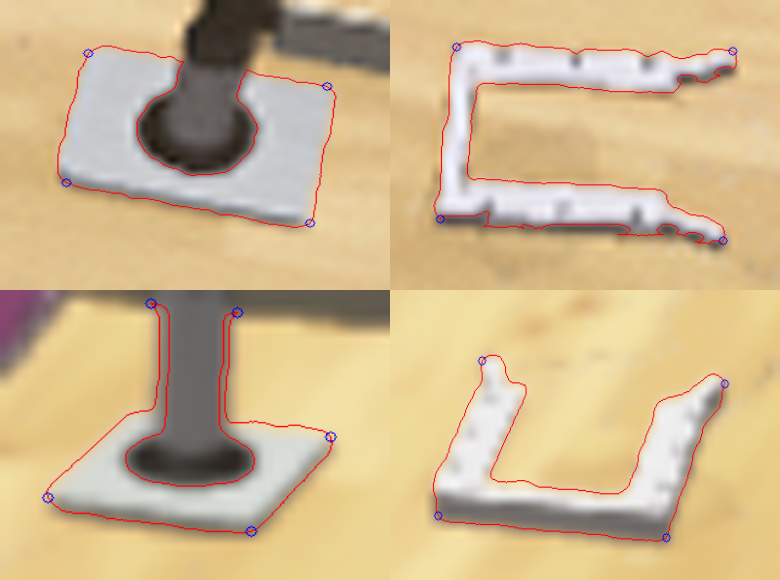

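The masks are clean: the plate is about 116 × 90 mm with heading near 90°. The dock is turned, heading roughly 99°. I fit the dock's edges in its own frame from both views.

```bash
cat > dock.py <<'E'
from m import *
def fit(P): # line through pts (robust): returns point, dir
    vx,vy,x,y=cv2.fitLine(P.astype(np.float32),cv2.DIST_HUBER,0,.001,.001).ravel(); 
    return np.array([x,y]),np.array([vx,vy])
def sel(C,yaw,c0,xr,yr):
    R=np.array([[np.cos(yaw),np.sin(yaw)],[-np.sin(yaw),np.cos(yaw)]])
    L=(C-c0)@R.T
    k=(L[:,0]>xr[0])&(L[:,0]<xr[1])&(L[:,1]>yr[0])&(L[:,1]<yr[1]); return L[k],C[k]
E
python3 - <<'E'
from dock import *
T=np.load("top1.npy",allow_pickle=True).item();S=np.load("side1.npy",allow_pickle=True).item()
c0=np.array([.542,.075]);yaw=np.radians(99.3)
for n,d,r in(("top",T,(235,200,280,235)),("side",S,(238,195,288,228))):
    c,m=lightmask(d,r); q=biggest(m)[:,0]
    for z in(.016,):
        C=plane(d,full(q,*r[:2]),z)[:,:2]
        for nm,xr,yr in(("lipL(+y)in",(-.035,.04),(.025,.043)),("lipR in",(-.035,.04),(-.043,-.025)),("outL",(-.03,.05),(.044,.075)),("outR",(-.03,.05),(-.075,-.044)),("stop in",(.035,.062),(-.028,.028)),("stop out",(.062,.09),(-.04,.04))):
            L,W=sel(C,yaw,c0,xr,yr)
            if len(L)<10: print(n,nm,"few");continue
            p,v=fit(L); ang=np.degrees(np.arctan2(v[1],v[0])); 
            if "stop" in nm: s="x at y0 %.4f"%(p[0]-p[1]*v[0]/v[1])
            else: s="y at x0 %.4f"%(p[1]-p[0]*v[1]/v[0])
            print(n,nm,len(L),s,"ang %.1f"%ang)
E
```

```text
top lipL(+y)in 128 y at x0 0.0290 ang 0.0
top lipR in 125 y at x0 -0.0378 ang -2.1
top outL 161 y at x0 0.0566 ang 3.4
top outR 133 y at x0 -0.0656 ang -0.3
top stop in 78 x at y0 0.0529 ang 89.9
top stop out 111 x at y0 0.0672 ang 89.7
side lipL(+y)in 61 y at x0 0.0294 ang -0.6
side lipR in 60 y at x0 -0.0398 ang -0.6
side outL 66 y at x0 0.0564 ang -1.0
side outR 64 y at x0 -0.0660 ang -0.2
side stop in 117 x at y0 0.0505 ang 86.3
side stop out few
```

```bash
python3 - <<'E'
from dock import *
T=np.load("top1.npy",allow_pickle=True).item();S=np.load("side1.npy",allow_pickle=True).item()
c0=np.array([.512,-.2625]);yaw=np.radians(90.)
for n,d,r in(("top",T,(305,220,345,255)),("side",S,(275,170,310,198))):
    c,m=lightmask(d,r); q=biggest(m)[:,0]
    C=plane(d,full(q,*r[:2]),.008)[:,:2]
    for nm,xr,yr in(("L",(-.05,.04),(.037,.055)),("R",(-.05,.04),(-.055,-.037)),("front",(.045,.075),(-.03,.03)),("back",(-.075,-.045),(-.035,.035))):
        L,W=sel(C,yaw,c0,xr,yr)
        if len(L)<10: print(n,nm,"few");continue
        p,v=fit(L); ang=np.degrees(np.arctan2(v[1],v[0]))
        s="x at y0 %.4f"%(p[0]-p[1]*v[0]/v[1]) if nm in("front","back") else "y at x0 %.4f"%(p[1]-p[0]*v[1]/v[0])
        print(n,nm,len(L),s,"ang %.1f"%ang)
# head: dark masks
out=[]
for n,d,r in(("top",T,(318,200,355,245)),("side",S,(280,140,310,185))):
    c,h=sat(d,*r); m=(h[...,2]<75).astype(np.uint8)*255; vis=c.copy(); q=biggest(m); cv2.drawContours(vis,[q],-1,(255,0,0),1)
    x,y,w,hh=cv2.boundingRect(q); print(n,full([[x,y],[x+w,y+hh]],*r[:2]).round(1).tolist())
    out.append(cv2.resize(vis,None,fx=560/vis.shape[0],fy=560/vis.shape[0]))
    print(proj(d,[[.512,-.2625,z] for z in(.172,.191,.149,.106)]).round(1).tolist())
cv2.imwrite("pics/head1.png",np.hstack(out)[:,:,::-1])
E
```

```text
top L 155 y at x0 0.0474 ang -2.7
top R 130 y at x0 -0.0477 ang -1.6
top front 85 x at y0 0.0621 ang 88.1
top back 101 x at y0 -0.0607 ang 88.5
side L 53 y at x0 0.0463 ang -2.4
side R 51 y at x0 -0.0485 ang -2.8
side front 101 x at y0 0.0727 ang 86.6
side back 102 x at y0 -0.0650 ang -83.4
top [[323.8, 210.9], [333.3, 228.1]]
[[329.3, 215.6], [329.8, 213.1], [328.6, 218.6], [327.4, 224.0]]
side [[288.6, 147.9], [295.9, 169.7]]
[[293.1, 152.6], [293.2, 148.5], [293.0, 157.5], [292.7, 166.5]]
```

View pics/head1.png

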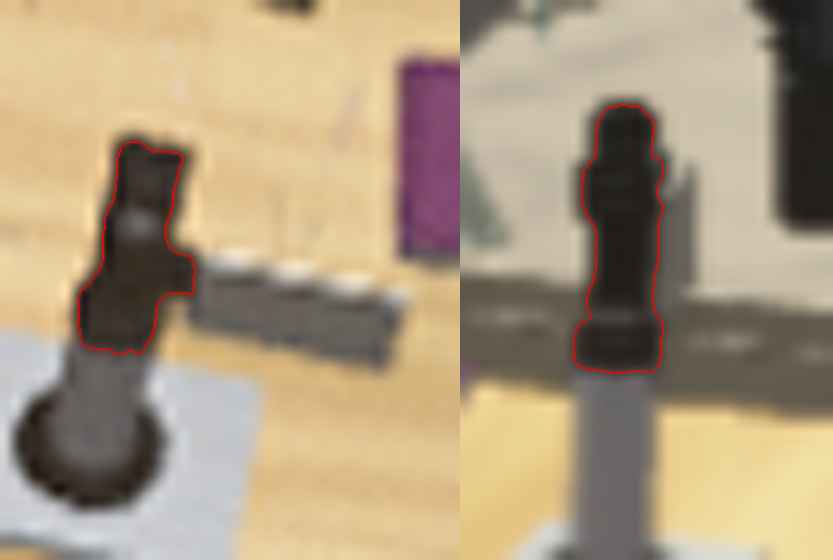

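```bash
python3 - <<'E'
from h import *
T=np.load("top1.npy",allow_pickle=True).item();S=np.load("side1.npy",allow_pickle=True).item()
print("head top",tri(T,[330.0,213.1],S,[293.1,148.6]))
print("collar bottom",tri(T,[327.2,227.2],S,[292.8,169.3]))
print("dock far back corner",tri(T,[242.2,205.4],S,[243.9,216.5]),"dock wingtips",tri(T,[274.1,205.9],S,[249.5,203.0]))
E
```

```text
head top (array([ 0.51275269, -0.26326236,  0.19003802]), np.float64(0.00019272851789910248))
collar bottom (array([ 0.50896325, -0.26426082,  0.09072636]), np.float64(0.005775763665782512))
dock far back corner (array([0.59080852, 0.14867617, 0.01954738]), np.float64(0.0017656176957276644)) dock wingtips (array([ 6.24927143e-01, -6.14466002e-04,  1.28031357e-02]), np.float64(0.00045910045992566943))
```

Head top triangulates to (0.513, −0.263, 0.190), against 0.191 expected. The stand is at (0.5125, −0.263) with heading about 87.9°. The dock origin is near (0.548, 0.068) with heading about 98.9°. Both are within reach. I move above the stand, turning the jaws onto the plain ±x faces (roll −24.7°).

```bash
python3 -m handwheel '{"offset":[[0.38,-1.12,0],[0.76,-2.24,0],[1.14,-3.36,0],[1.52,-4.48,0],[1.9,-5.6,0],[2.28,-6.72,0],[2.66,-7.84,0],[3.04,-8.96,0],[3.42,-10.08,0],[3.8,-11.2,0]],"roll":[-0.4,-0.8,-1.2,-1.6,-2.0,-2.4,-2.8,-3.2,-3.6,-4.12]}' && python3 -m handwheel '{"offset":[[0.37,-1.05,0],[0.74,-2.1,0],[1.1,-3.15,0],[1.46,-4.17,-0.3],[1.46,-4.17,-1.3],[1.46,-4.17,-2.2],[1.46,-4.17,-2.6],[1.46,-4.17,-2.6],[1.46,-4.17,-2.6],[1.46,-4.17,-2.6]],"roll":[0,0,0,0,0,0,0,0,0,0]}'
python3 - <<'E'
from h import *
o=ctrl.get_obs();print(o["tool_pos"].round(4),o["tool_rot"].round(3))
for n in("top","side"):
    d=cam(n); np.save(f"{n}2.npy",d,allow_pickle=True)
    if n=="top": crop(d,270,160,400,270,4,"top_c2")
    else: crop(d,260,110,340,200,6,"side_c2")
E
```

```text
t: 3.3
tool_pos: [0.454, -0.0993, 0.3114]
tool_rot: [-2.175, 2.266, -0.001]
contact_force: [0.3, 0.6, 0.6]
opening: 0.0852
t: 4.3
tool_pos: [0.5137, -0.2642, 0.2103]
tool_rot: [-2.179, 2.262, -0.007]
contact_force: [-0.4, 0.0, 0.9]
opening: 0.0856
[ 0.5137 -0.2642  0.2103] [-2.179  2.262 -0.007]
```

View pics/side_c2.png

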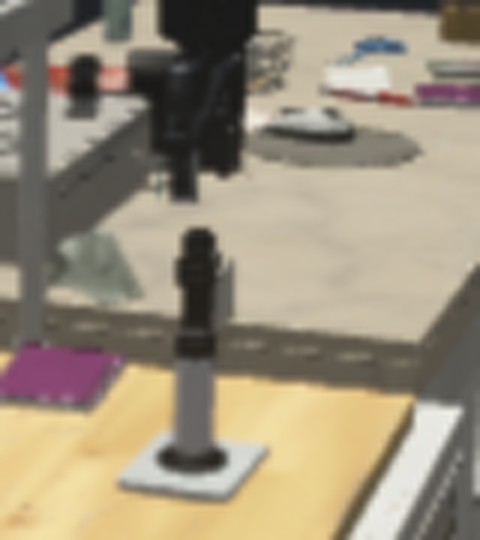

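View pics/top_c2.png

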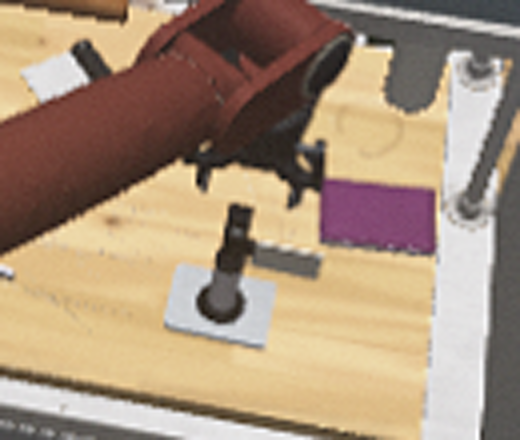

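The fingers straddle the head: tips at full-frame (321,207) and (343,210) in the top view, head top at (329.5,212). The plate is unmoved. Descending and gripping the plain faces lightly.

```bash
python3 -m handwheel '{"offset":[[0,0,-0.5],[0,0,-0.9],[0,0,-1.15],[0,0,-1.27],[0,0,-1.27],[0,0,-1.27],[0,0,-1.27],[0,0,-1.27],[0,0,-1.27],[0,0,-1.27]],"roll":[0,0,0,0,0,0,0,0,0,0]}' && python3 -m handwheel '{"offset":[[0,0,0],[0,0,0],[0,0,0],[0,0,0],[0,0,0],[0,0,0],[0,0,0],[0,0,0],[0,0,0],[0,0,0]],"roll":[0,0,0,0,0,0,0,0,0,0]}' 20 25
python3 - <<'E'
from h import *
o=ctrl.get_obs();print(o["tool_pos"].round(4),o["contact_force"].round(1),o["opening"])
for n in("top","side"):
    d=cam(n); np.save(f"{n}3.npy",d,allow_pickle=True)
    if n=="top": crop(d,270,160,400,270,4,"top_c3")
    else: crop(d,260,110,340,200,6,"side_c3")
E
```

```text
t: 5.4
tool_pos: [0.5127, -0.2636, 0.1568]
tool_rot: [-2.179, 2.263, -0.001]
contact_force: [0.5, 0.1, 0.4]
opening: 0.0856
t: 6.4
tool_pos: [0.5126, -0.2633, 0.1565]
tool_rot: [-2.179, 2.263, 0.001]
contact_force: [1.4, 2.4, 0.3]
opening: 0.0256
[ 0.5126 -0.2633  0.1565] [1.4 2.4 0.3] 0.025635624713106545
```

View pics/side_c3.png

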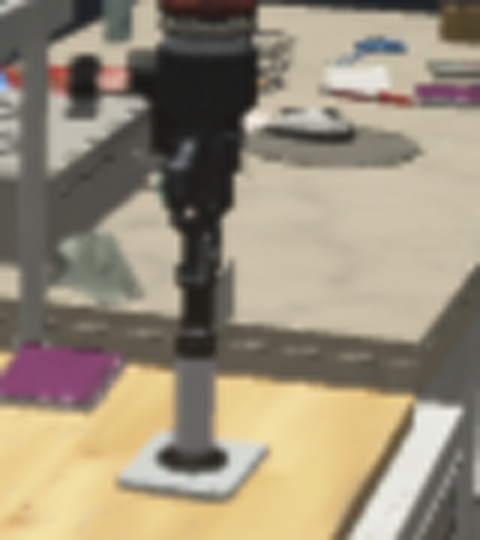

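View pics/top_c3.png

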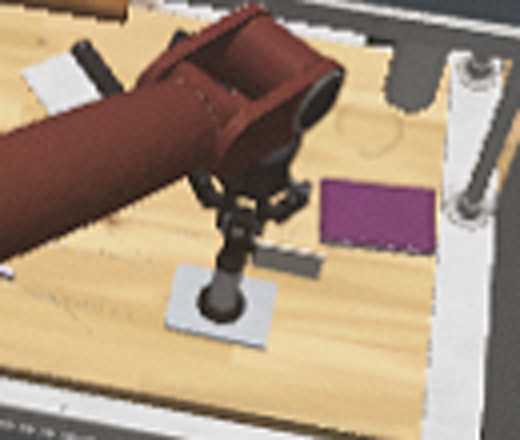

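Gripped, opening 25.6 mm, stand upright and unmoved. I slide it to just outside the mouth, on the dock axis with heading 98.9°: Δ = (0.0587, 0.1835) m, i.e. (1.47, 4.59) units with roll +1.85. Then I look again.

```bash
python3 -m handwheel '{"offset":[[0.07,0.2,0],[0.22,0.65,0],[0.39,1.2,0],[0.57,1.8,0],[0.76,2.4,0],[0.95,3.0,0],[1.13,3.55,0],[1.3,4.05,0],[1.42,4.4,0],[1.47,4.59,0]],"roll":[0.05,0.2,0.4,0.65,0.9,1.15,1.4,1.6,1.75,1.85]}'
python3 - <<'E'
from h import *
for n in("top","side"):
    d=cam(n); np.save(f"{n}4.npy",d,allow_pickle=True)
    if n=="top": crop(d,220,160,350,270,5,"top_c4")
    else: crop(d,230,130,320,235,5.7,"side_c4")
o=ctrl.get_obs();print(o["tool_pos"].round(4),o["tool_rot"].round(3),o["contact_force"].round(1),o["opening"])
E
```

```text
t: 7.5
tool_pos: [0.5717, -0.0794, 0.1564]
tool_rot: [2.389, -2.039, 0.002]
contact_force: [-1.2, -3.3, -0.6]
opening: 0.0259
[ 0.5717 -0.0788  0.1564] [-2.388e+00  2.039e+00  1.000e-03] [-0.2  1.5 -1.3] 0.025793928005542407
```

View pics/side_c4.png

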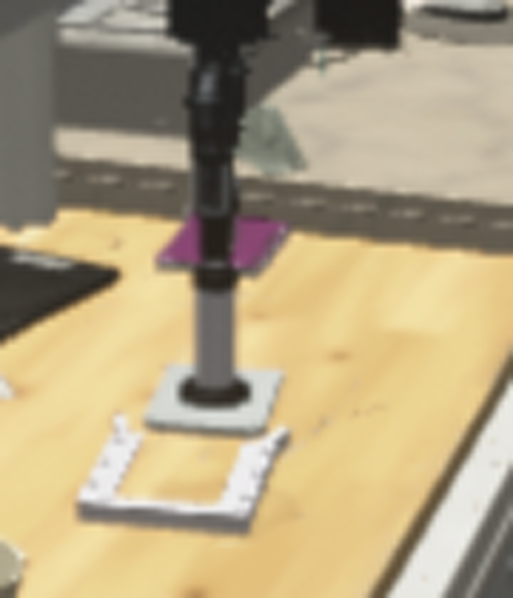

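View pics/top_c4.png

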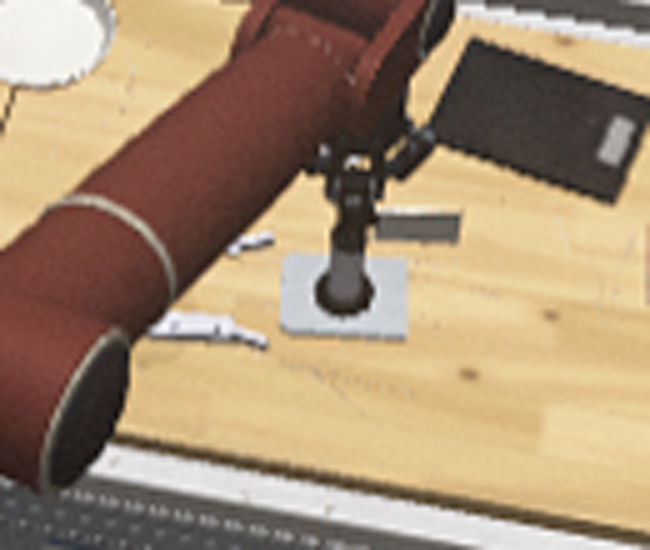

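The stand now sits just outside the mouth. Side view: plate corners at about (256,205) and (278,206), dock wing tips at about (251,204) and (280,206). I measure the plate against the dock in the same pictures.

```bash
python3 - <<'E'
from dock import *
T=np.load("top4.npy",allow_pickle=True).item();S=np.load("side4.npy",allow_pickle=True).item()
D0=np.array([.5481,.0684]);yaw=np.radians(98.9)
def rep(n,q,d,r,z,c0,specs):
    C=plane(d,full(q,*r[:2]),z)[:,:2]
    for nm,xr,yr in specs:
        L,W=sel(C,yaw,D0,xr,yr)
        if len(L)<10: print(n,nm,"few");continue
        p,v=fit(L); ang=np.degrees(np.arctan2(v[1],v[0]))
        s="x at y0 %.4f"%(p[0]-p[1]*v[0]/v[1]) if nm[0] in"fbs" else "y at x0 %.4f y at mean %.4f"%(p[1]-p[0]*v[1]/v[0],p[1])
        print(n,nm,len(L),s,"ang %.1f"%ang)
pl=[("L",(-.19,-.11),(.037,.058)),("R",(-.19,-.11),(-.058,-.037)),("front",(-.11,-.07),(-.03,.03)),("back",(-.23,-.195),(-.035,.035))]
dk=[("lipL",(-.035,.04),(.02,.043)),("lipR",(-.035,.04),(-.043,-.02)),("outL",(-.03,.05),(.046,.075)),("outR",(-.03,.05),(-.075,-.046)),("stop in",(.035,.067),(-.025,.025))]
vis=[]
for n,d,r,z,sp in(("side plate",S,(252,192,283,206),.008,pl),("top plate",T,(274,208,304,229),.008,pl),("side dock",S,(240,199,285,226),.016,dk)):
    c,m=lightmask(d,r)
    if n=="side dock":
        pass
    q=biggest(m)[:,0]; v=c.copy(); cv2.drawContours(v,[q[:,None]],-1,(255,0,0),1); vis.append(cv2.resize(v,(260,200)))
    rep(n,q,d,r,z,D0,sp)
cv2.imwrite("pics/m4.png",np.hstack(vis)[:,:,::-1])
E
```

```text
side plate L 56 y at x0 0.0467 y at mean 0.0447 ang 0.7
side plate R 54 y at x0 -0.0475 y at mean -0.0487 ang 0.4
side plate front 121 x at y0 -0.0777 ang -80.9
side plate back 126 x at y0 -0.2158 ang 88.1
top plate L 136 y at x0 0.0473 y at mean 0.0480 ang -0.3
top plate R 121 y at x0 -0.0479 y at mean -0.0479 ang -0.0
top plate front 83 x at y0 -0.0886 ang -88.5
top plate back 97 x at y0 -0.2128 ang -89.0
side dock lipL 61 y at x0 0.0344 y at mean 0.0344 ang -0.1
side dock lipR 59 y at x0 -0.0348 y at mean -0.0348 ang -0.2
side dock outL 65 y at x0 0.0615 y at mean 0.0615 ang -0.4
side dock outR 64 y at x0 -0.0609 y at mean -0.0608 ang 0.9
side dock stop in 101 x at y0 0.0576 ang 85.7
```

View pics/m4.png

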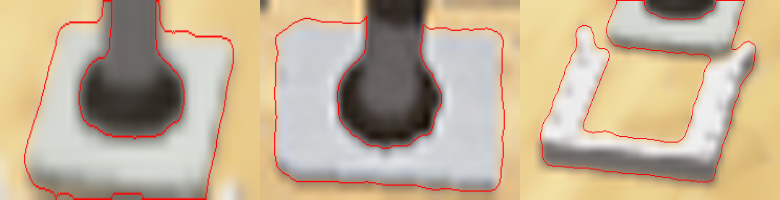

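The dock centre line is off by −0.2 mm, the plate's by about −1 to 0 mm, and angles agree within 0.5°, which is within the 1.5 mm clearance per side. Sliding in 80 mm first along (−0.155, 0.988).

```bash
python3 -m handwheel '{"offset":[[-0.02,0.1,0],[-0.05,0.3,0],[-0.09,0.55,0],[-0.13,0.8,0],[-0.17,1.06,0],[-0.2,1.3,0],[-0.24,1.54,0],[-0.28,1.76,0],[-0.3,1.9,0],[-0.31,1.98,0]],"roll":[0,0,0,0,0,0,0,0,0,0]}'
python3 - <<'E'
from h import *
for n in("side",):
    d=cam(n); np.save(f"{n}5.npy",d,allow_pickle=True)
    crop(d,230,130,320,235,5.7,"side_c5")
o=ctrl.get_obs();print(o["tool_pos"].round(4),o["contact_force"].round(1),o["wrist_torque"].round(2),o["opening"])
E
```

```text
t: 8.6
tool_pos: [0.5589, -0.0001, 0.1565]
tool_rot: [2.388, -2.041, -0.0]
contact_force: [0.2, -0.7, -1.6]
opening: 0.0255
[5.588e-01 2.000e-04 1.565e-01] [ 0.5 -0.5 -1. ] [-0.23 -0.09 -0.03] 0.025545642382438696
```

View pics/side_c5.png

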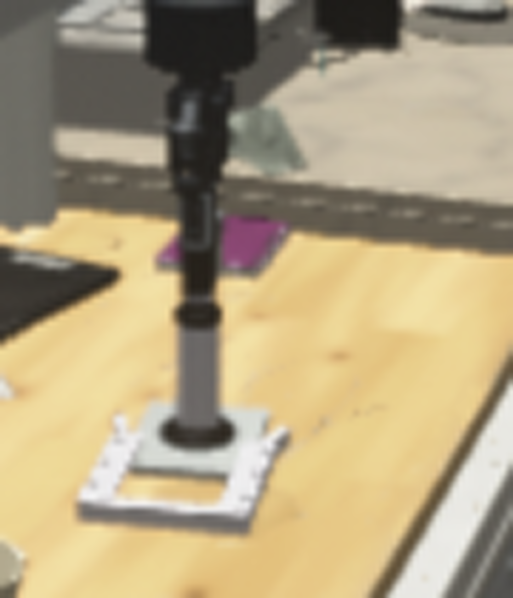

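The plate has entered under the lips, with about 1 N and nothing jamming. About 69 mm remains: 60 mm in this call, then slowly onto the stop.

```bash
python3 -m handwheel '{"offset":[[-0.02,0.15,0],[-0.05,0.35,0],[-0.09,0.55,0],[-0.12,0.75,0],[-0.15,0.95,0],[-0.18,1.13,0],[-0.2,1.28,0],[-0.22,1.39,0],[-0.23,1.46,0],[-0.23,1.48,0]],"roll":[0,0,0,0,0,0,0,0,0,0]}' && python3 -m handwheel '{"offset":[[-0.01,0.04,0],[-0.01,0.08,0],[-0.02,0.12,0],[-0.03,0.16,0],[-0.03,0.19,0],[-0.03,0.22,0],[-0.04,0.24,0],[-0.04,0.25,0],[-0.04,0.25,0],[-0.04,0.25,0]],"roll":[0,0,0,0,0,0,0,0,0,0]}'
```

```text
t: 9.65
tool_pos: [0.5497, 0.0587, 0.1565]
tool_rot: [2.388, -2.041, -0.0]
contact_force: [-0.1, -2.1, -1.4]
opening: 0.0261
t: 10.65
tool_pos: [0.5482, 0.0685, 0.1565]
tool_rot: [-2.388, 2.041, 0.0]
contact_force: [0.3, -1.2, -2.6]
opening: 0.0255
```

```bash
python3 -m handwheel '{"offset":[[0,0.02,0],[-0.01,0.03,0],[-0.01,0.05,0],[-0.01,0.05,0],[-0.01,0.05,0],[-0.01,0.05,0],[-0.01,0.05,0],[-0.01,0.05,0],[-0.01,0.05,0],[-0.01,0.05,0]],"roll":[0,0,0,0,0,0,0,0,0,0]}'
python3 - <<'E'
from h import *
for n in("side","top"):
    d=cam(n); np.save(f"{n}6.npy",d,allow_pickle=True)
    if n=="side":crop(d,230,130,320,235,5.7,"side_c6")
    else: crop(d,190,140,350,260,4,"top_c6")
o=ctrl.get_obs();print(o["tool_pos"].round(4),o["contact_force"].round(1),o["wrist_torque"].round(2),o["opening"])
E
```

```text
t: 11.65
tool_pos: [0.5478, 0.0703, 0.1565]
tool_rot: [2.388, -2.041, 0.0]
contact_force: [-0.6, -2.6, -2.6]
opening: 0.0256
[0.5478 0.0704 0.1565] [ 0.5 -3.4 -2.5] [-0.81 -0.19  0.01] 0.025505698421669148
```

View pics/side_c6.png

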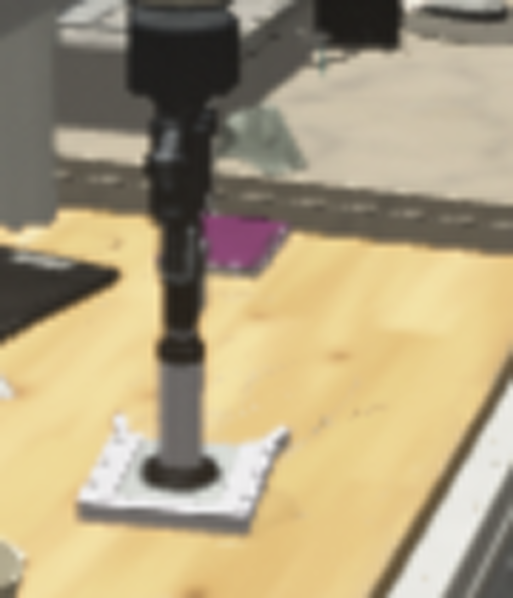

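The plate fills the slot up to the stop as far as the picture shows. Wrist moment has risen to −0.8 N m, so contact is starting. I push slightly more to confirm a hard stop.

```bash
python3 -m handwheel '{"offset":[[0,0.01,0],[0,0.02,0],[-0.01,0.03,0],[-0.01,0.04,0],[-0.01,0.05,0],[-0.01,0.06,0],[-0.01,0.06,0],[-0.01,0.06,0],[-0.01,0.06,0],[-0.01,0.06,0]],"roll":[0,0,0,0,0,0,0,0,0,0]}'
python3 - <<'E'
from h import *
o=ctrl.get_obs();print(o["tool_pos"].round(4),o["contact_force"].round(1),o["wrist_torque"].round(2),o["opening"])
E
```

```text
t: 12.75
tool_pos: [0.5475, 0.0718, 0.1567]
tool_rot: [2.386, -2.041, 0.003]
contact_force: [1.2, -6.7, -1.3]
opening: 0.0259
[0.5475 0.0718 0.1567] [ 1.2 -6.7 -1.3] [-1.81 -0.13 -0.12] 0.025900833442429376
```

Reaction has risen to 6.7 N and 1.8 N m over about 1.5 mm, so it is against the stop. I check the plate's rear edge against the dock in both views.

```bash
python3 - <<'E'
from dock import *
ims={n:cam(n) for n in("side","top")}
for n in ims: np.save(f"{n}7.npy",ims[n],allow_pickle=True)
S=ims["side"];T=ims["top"]
D0=np.array([.5481,.0684]);yaw=np.radians(98.9);ex=np.array([np.cos(yaw),np.sin(yaw)]);ey=np.array([-ex[1],ex[0]])
for n,d in ims.items():
    for l in(-.06,.06): print(n,l,proj(d,[np.r_[D0+ex*l+ey*w,.008] for w in(-.03,0,.03)]).round(1).tolist())
crop(S,238,195,288,230,14,"side_c7"); crop(T,232,195,292,240,12,"top_c7")
E
```

```text
side -0.06 [[256.9, 206.5], [264.1, 207.0], [271.3, 207.6]]
side 0.06 [[251.1, 218.5], [258.8, 219.2], [266.5, 219.8]]
top -0.06 [[269.6, 212.3], [269.3, 217.4], [269.0, 222.7]]
top 0.06 [[244.5, 210.9], [244.0, 216.1], [243.5, 221.3]]
```

View pics/side_c7.png

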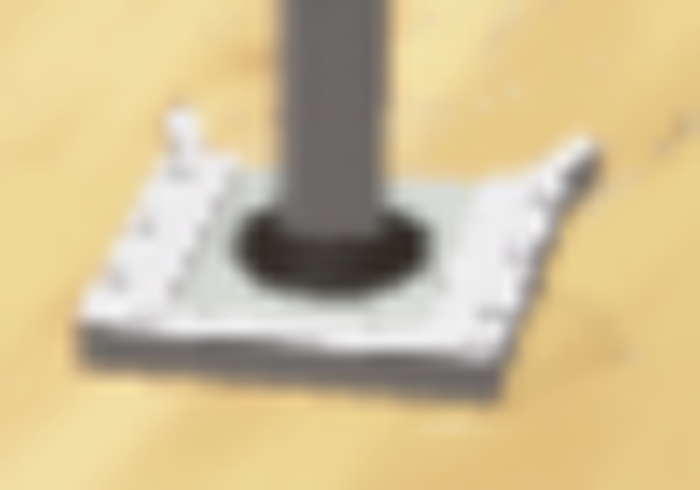

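View pics/top_c7.png

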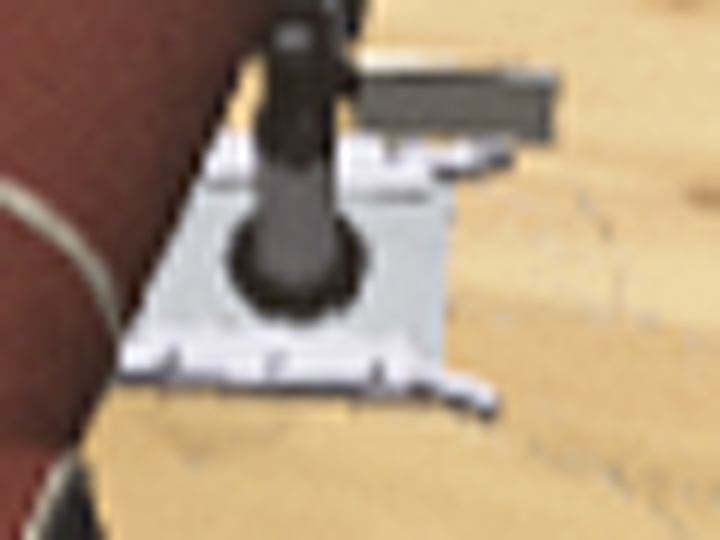

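Rear edge reads 268.6 px in the top view against 269.3 predicted for home. In the side view it reads row 207.5 against 207.0. So it is at or 1–2 mm beyond my estimated home, consistent with the stop. One more small push will separate the stop from friction.

```bash
python3 -m handwheel '{"offset":[[0,0.01,0],[0,0.02,0],[0,0.03,0],[-0.01,0.04,0],[-0.01,0.05,0],[-0.01,0.06,0],[-0.01,0.06,0],[-0.01,0.06,0],[-0.01,0.06,0],[-0.01,0.06,0]],"roll":[0,0,0,0,0,0,0,0,0,0]}'
python3 - <<'E'
from dock import *
o=ctrl.get_obs();print(o["tool_pos"].round(4),o["contact_force"].round(1),o["wrist_torque"].round(2),o["opening"])
T0=np.load("top6.npy",allow_pickle=True).item();T1=np.load("top7.npy",allow_pickle=True).item();T2=cam("top")
g=[cv2.cvtColor(t["img"],cv2.COLOR_RGB2HSV)[207:225,262:276,1].astype(float) for t in(T0,T1,T2)]
# subpixel rear-edge column where saturation crosses 60, rows 213..220
for G in g:
    r=[]
    for row in range(6,13):
        x=G[row]; i=np.argmax(x>60); r.append(262+i-1+(60-x[i-1])/(x[i]-x[i-1]))
    print(np.round(r,2),np.mean(r).round(2))
E
```

```text
t: 13.85
tool_pos: [0.5474, 0.0733, 0.1572]
tool_rot: [2.385, -2.04, 0.006]
contact_force: [0.1, -8.7, -0.2]
opening: 0.0255
[0.5474 0.0733 0.1572] [ 0.1 -8.7 -0.2] [-2.47 -0.06 -0.09] 0.025541703364102948
[269.61 269.46 269.48 269.44 268.98 268.92 269.  ] 269.27
[269.57 269.49 269.47 269.41 269.   268.96 268.94] 269.26
[269.57 269.44 269.39 269.16 269.17 268.96 269.  ] 269.24
```

The tool advanced 3 mm over the last pushes, but the plate's rear edge stayed put (269.27 → 269.26 → 269.24 px), so it is fully home on the stop. I relax the push, open, and turn 90° around the head (open fingertips stay above the flag's top).

```bash
python3 -m handwheel '{"offset":[[0,-0.03,0],[0.01,-0.06,0],[0.01,-0.09,0],[0.02,-0.11,0],[0.02,-0.11,0],[0.02,-0.11,0],[0.02,-0.11,0],[0.02,-0.11,0],[0.02,-0.11,0],[0.02,-0.11,0]],"roll":[0,0,0,0,0,0,0,0,0,0]}' && python3 -m handwheel '{"offset":[[0,0,0],[0,0,0],[0,0,0],[0,0,0],[0,0,0],[0,0,0],[0,0,0],[0,0,0],[0,0,0.1],[0,0,0.2]],"roll":[0,0,0,0,0,0,0,0,0,0]}' 85
python3 - <<'E'
from h import *
for n in("side","top"):
    d=cam(n); np.save(f"{n}8.npy",d,allow_pickle=True)
    if n=="side":crop(d,230,130,320,235,5.7,"side_c8")
    else: crop(d,220,160,320,240,6,"top_c8")
o=ctrl.get_obs();print(o["tool_pos"].round(4),o["tool_rot"].round(3),o["contact_force"].round(1),o["wrist_torque"].round(2),o["opening"])
E
```

```text
t: 14.9
tool_pos: [0.5478, 0.071, 0.1565]
tool_rot: [-2.388, 2.041, 0.001]
contact_force: [-0.9, -1.8, -0.7]
opening: 0.0257
t: 15.9
tool_pos: [0.5478, 0.0709, 0.1647]
tool_rot: [2.388, -2.041, -0.0]
contact_force: [-0.1, -0.0, -0.4]
opening: 0.0848
[0.5484 0.0709 0.1656] [-2.387e+00  2.041e+00 -2.000e-03] [-0.2 -0.7  0.3] [ 0.06  0.03 -0.  ] 0.08494340114464087
```

View pics/side_c8.png

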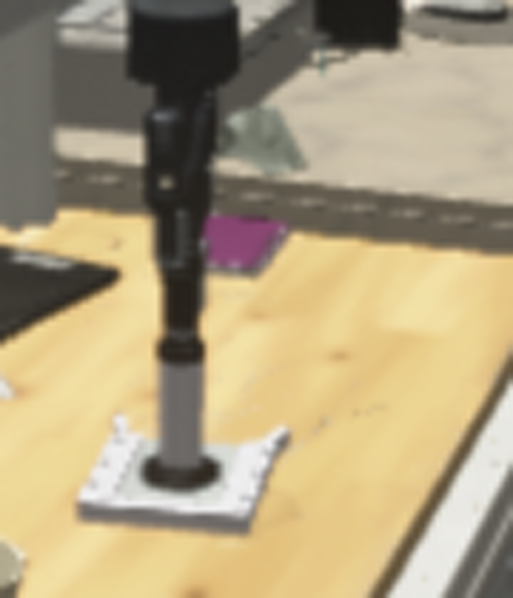

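View pics/top_c8.png

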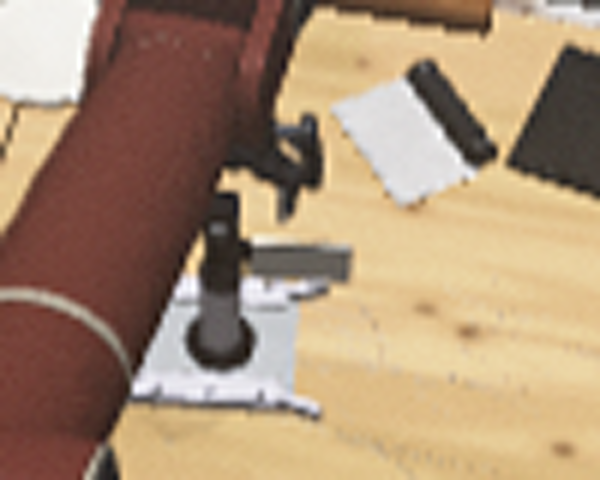

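Released; the stand stands upright in the dock with the pole down. Turning +90° about the head.

```bash
python3 -m handwheel '{"offset":[[0,0,0],[0,0,0],[0,0,0],[0,0,0],[0,0,0],[0,0,0],[0,0,0],[0,0,0],[0,0,0],[0,0,0]],"roll":[1.3,2.7,4.1,5.5,6.9,8.3,9.7,11.1,12.5,13.9]}' && python3 -m handwheel '{"offset":[[0,0,0],[0,0,0],[0,0,-0.1],[0,0,-0.2],[0,0,-0.28],[0,0,-0.28],[0,0,-0.28],[0,0,-0.28],[0,0,-0.28],[0,0,-0.28]],"roll":[1.1,1.1,1.1,1.1,1.1,1.1,1.1,1.1,1.1,1.1]}'
python3 - <<'E'
from h import *
for n in("side","top"):
    d=cam(n); np.save(f"{n}9.npy",d,allow_pickle=True)
    if n=="side":crop(d,230,130,320,235,5.7,"side_c9")
    else: crop(d,220,160,320,240,6,"top_c9")
o=ctrl.get_obs();r=o["tool_rot"];print(o["tool_pos"].round(4),2*np.degrees(np.arctan2(r[1],r[0]))-180,o["contact_force"].round(1),o["wrist_torque"].round(2),o["opening"])
E
```

```text
t: 17.0
tool_pos: [0.5479, 0.0708, 0.1646]
tool_rot: [-3.141, -0.074, -0.0]
contact_force: [0.3, 0.0, 0.5]
opening: 0.0847
t: 18.0
tool_pos: [0.5479, 0.0709, 0.1535]
tool_rot: [3.132, 0.245, 0.0]
contact_force: [-0.2, -0.7, 0.2]
opening: 0.0851
[0.5479 0.0709 0.1534] -531.0576312375022 [ 0.4  0.  -0.4] [-0.01  0.04  0.01] 0.08545434425592821
```

View pics/side_c9.png

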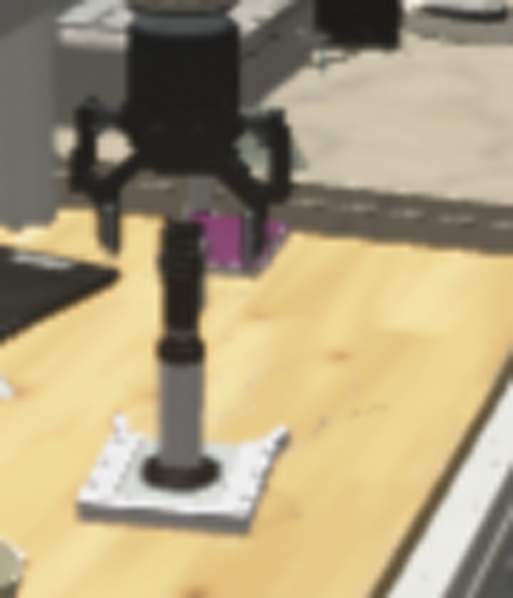

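View pics/top_c9.png

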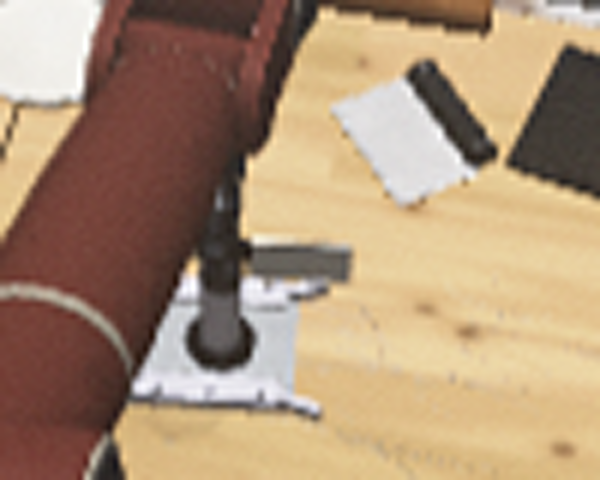

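The jaws are centred on the head's ±y faces: fingers at crop cols 110 and 258, head at 181, yaw 8.9°. Pinching with 40 N.

```bash
python3 -m handwheel '{"offset":[[0,0,0],[0,0,0],[0,0,0],[0,0,0],[0,0,0],[0,0,0],[0,0,0],[0,0,0],[0,0,0],[0,0,0]],"roll":[0,0,0,0,0,0,0,0,0,0]}' 15 40
python3 - <<'E'
from h import *
for n in("side",):
    d=cam(n); np.save(f"{n}10.npy",d,allow_pickle=True)
    crop(d,230,130,320,235,5.7,"side_c10")
o=ctrl.get_obs();print(o["tool_pos"].round(4),o["contact_force"].round(1),o["wrist_torque"].round(2),o["opening"])
E
```

```text
t: 19.1
tool_pos: [0.5479, 0.0709, 0.1534]
tool_rot: [-3.132, -0.245, -0.0]
contact_force: [-0.3, 0.3, 1.7]
opening: 0.0253
[0.5478 0.0708 0.1534] [-0.2  0.3  1.9] [-0.06  0.14 -0.01] 0.025432905118727443
```

View pics/side_c10.png

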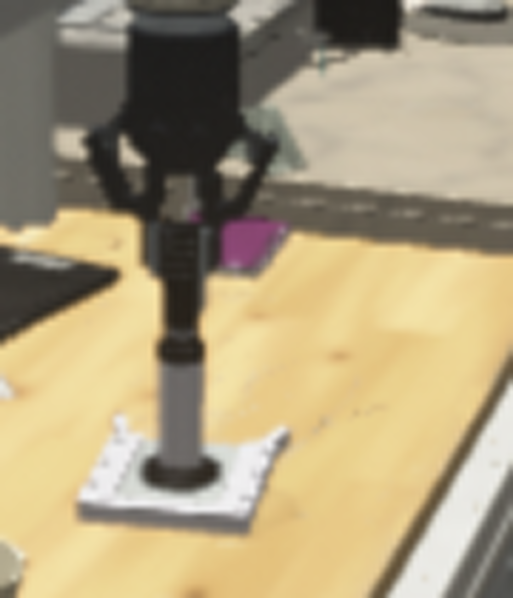

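Opening is 25.4 mm, which is the head's width without the button's 4.5 mm, so the button is pressed in. Drawing up the first 48 mm.

```bash
python3 -m handwheel '{"offset":[[0,0,0.05],[0,0,0.15],[0,0,0.3],[0,0,0.45],[0,0,0.6],[0,0,0.75],[0,0,0.9],[0,0,1.05],[0,0,1.15],[0,0,1.2]],"roll":[0,0,0,0,0,0,0,0,0,0]}' && python3 -m handwheel '{"offset":[[0,0,0.05],[0,0,0.15],[0,0,0.25],[0,0,0.35],[0,0,0.45],[0,0,0.55],[0,0,0.65],[0,0,0.75],[0,0,0.8],[0,0,0.8]],"roll":[0,0,0,0,0,0,0,0,0,0]}'
python3 - <<'E'
from h import *
for n in("side",):
    d=cam(n); np.save(f"{n}11.npy",d,allow_pickle=True)
    crop(d,230,130,320,235,5.7,"side_c11")
o=ctrl.get_obs();print(o["tool_pos"].round(4),o["contact_force"].round(1),o["wrist_torque"].round(2),o["opening"])
E
```

```text
t: 20.15
tool_pos: [0.5477, 0.0709, 0.2018]
tool_rot: [3.132, 0.245, -0.0]
contact_force: [-0.2, -0.3, -3.0]
opening: 0.0252
t: 21.15
tool_pos: [0.5481, 0.0709, 0.2339]
tool_rot: [-3.132, -0.245, -0.002]
contact_force: [-1.0, -0.1, -5.5]
opening: 0.0256
[0.548  0.0709 0.2337] [ 0.3  0.5 -5.5] [-0.05  0.12 -0.08] 0.025521078722658623
```

View pics/side_c11.png

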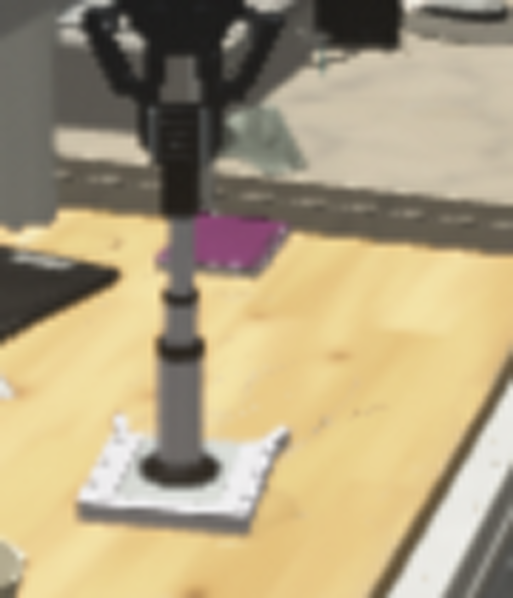

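The top tube and part of the middle tube are out (collars at crop rows 297 and 350). The plate is still in the dock, pull 5.5 N. About 20 mm remains.

```bash
python3 -m handwheel '{"offset":[[0,0,0.05],[0,0,0.12],[0,0,0.2],[0,0,0.27],[0,0,0.34],[0,0,0.4],[0,0,0.44],[0,0,0.47],[0,0,0.5],[0,0,0.5]],"roll":[0,0,0,0,0,0,0,0,0,0]}' && python3 -m handwheel '{"offset":[[0,0,0.01],[0,0,0.02],[0,0,0.03],[0,0,0.04],[0,0,0.05],[0,0,0.05],[0,0,0.05],[0,0,0.05],[0,0,0.05],[0,0,0.05]],"roll":[0,0,0,0,0,0,0,0,0,0]}'
```

```text
t: 22.2
tool_pos: [0.5479, 0.0709, 0.2535]
tool_rot: [3.132, 0.245, 0.0]
contact_force: [-0.1, 0.4, -4.7]
opening: 0.0254
t: 23.2
tool_pos: [0.5478, 0.0709, 0.2553]
tool_rot: [-3.132, -0.245, 0.0]
contact_force: [0.4, 0.4, -5.3]
opening: 0.0256
```

```bash
python3 -m handwheel '{"offset":[[0,0,0.01],[0,0,0.02],[0,0,0.03],[0,0,0.04],[0,0,0.05],[0,0,0.05],[0,0,0.05],[0,0,0.05],[0,0,0.05],[0,0,0.05]],"roll":[0,0,0,0,0,0,0,0,0,0]}'
python3 - <<'E'
from h import *
for n in("side","top"):
    d=cam(n); np.save(f"{n}12.npy",d,allow_pickle=True)
    if n=="side": crop(d,230,115,320,230,5.2,"side_c12")
    else: crop(d,220,150,320,240,6,"top_c12")
o=ctrl.get_obs();print(o["tool_pos"].round(4),o["contact_force"].round(1),o["wrist_torque"].round(2),o["opening"])
E
```

```text
t: 24.2
tool_pos: [0.5475, 0.0708, 0.2563]
tool_rot: [-3.132, -0.245, 0.002]
contact_force: [4.3, 0.3, -16.6]
opening: 0.0254
[0.5475 0.0708 0.2564] [  2.8  -0.4 -16.8] [ 0.01 -1.03  0.03] 0.025801712631123616
```

View pics/side_c12.png

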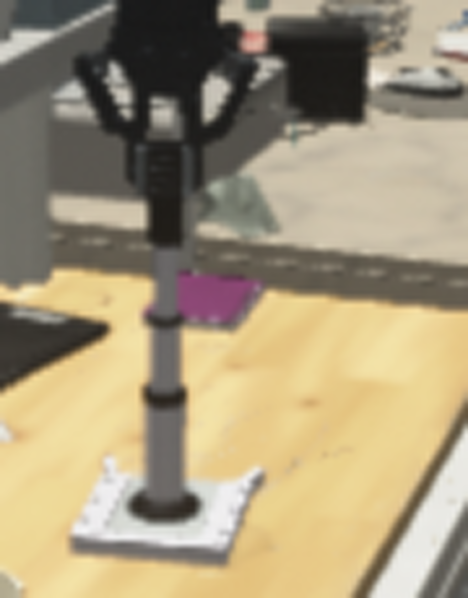

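View pics/top_c12.png

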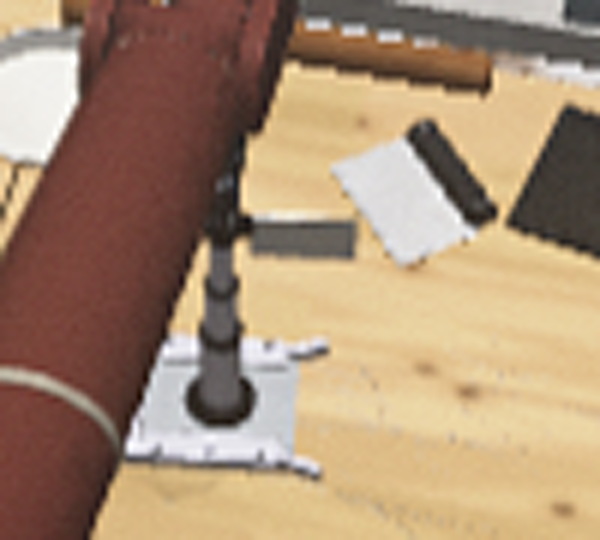

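A hard second stop: the pull jumped from 5.3 to 16.8 N after 103 mm of tool rise (100 mm draw plus about 2.5 mm slot play under the lips). I ease back a touch while keeping the stop loaded, then check the bystanders, the plate and the hold.

```bash
python3 -m handwheel '{"offset":[[0,0,-0.01],[0,0,-0.01],[0,0,-0.01],[0,0,-0.01],[0,0,-0.01],[0,0,-0.01],[0,0,-0.01],[0,0,-0.01],[0,0,-0.01],[0,0,-0.01]],"roll":[0,0,0,0,0,0,0,0,0,0]}'
python3 - <<'E'
from dock import *
o=ctrl.get_obs();print(o["t"],o["tool_pos"].round(4),o["contact_force"].round(1),o["wrist_torque"].round(2),o["opening"])
T=cam("top");S=cam("side")
for nm in("top9.npy","top12.npy",None):
    t=np.load(nm,allow_pickle=True).item() if nm else T
    G=cv2.cvtColor(t["img"],cv2.COLOR_RGB2HSV)[207:225,262:276,1].astype(float);r=[]
    for row in range(6,13):
        x=G[row]; i=np.argmax(x>60); r.append(262+i-1+(60-x[i-1])/(x[i]-x[i-1]))
    print(nm,np.mean(r).round(2))
S0=np.load("side1.npy",allow_pickle=True).item()
df=cv2.absdiff(S["img"],S0["img"]).max(2)
for n,(a,b,c,e) in {"cups":(200,220,275,262),"pad":(60,262,125,302),"pad_purple":(255,165,282,182),"black pad":(205,170,250,192),"dock":(240,215,280,224)}.items(): print(n,"max diff",df[b:e,a:c].max())
# height of head (bottom) by triangulating collars
print("proj pred head bottom/top at z .249,.291 ",proj(S,[[.548,.071,.2515],[.548,.071,.158],[.548,.071,.1085]]).round(1).tolist())
cv2.imwrite("pics/fin_side.png",S["img"][:,:,::-1])
E
```

```text
t: 25.3
tool_pos: [0.5476, 0.0709, 0.2565]
tool_rot: [-3.132, -0.245, 0.001]
contact_force: [2.7, -0.1, -20.8]
opening: 0.0256
25.3 [0.5476 0.0709 0.2565] [  2.7  -0.1 -20.8] [ 0.03 -0.74 -0.  ] 0.025608069023479167
top9.npy 269.29
top12.npy 269.29
None 269.27
cups max diff 2
pad max diff 2
pad_purple max diff 149
black pad max diff 2
dock max diff 103
proj pred head bottom/top at z .249,.291  [[261.6, 153.6], [261.5, 177.2], [261.4, 189.4]]
```

View pics/fin_side.png

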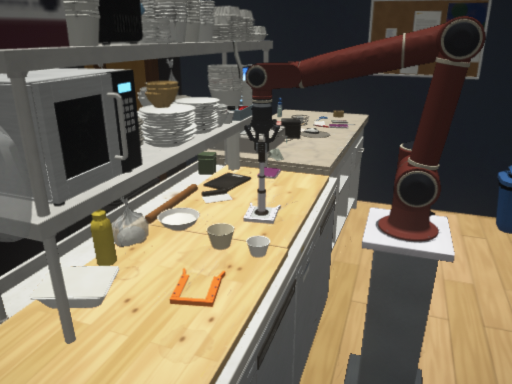

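The pull settled at 21 N with the arm on its commanded height. I ease another 0.6 mm to keep a moderate load on the stop.

```bash
python3 -m handwheel '{"offset":[[0,0,-0.015],[0,0,-0.015],[0,0,-0.015],[0,0,-0.015],[0,0,-0.015],[0,0,-0.015],[0,0,-0.015],[0,0,-0.015],[0,0,-0.015],[0,0,-0.015]],"roll":[0,0,0,0,0,0,0,0,0,0]}'
python3 - <<'E'
from dock import *
o=ctrl.get_obs();print(o["t"],o["tool_pos"].round(4),o["contact_force"].round(1),o["wrist_torque"].round(2),o["opening"])
T=cam("top");S=cam("side")
crop(S,235,120,295,230,5,"fin_s"); crop(T,280,160,400,240,5,"fin_t")
S0=np.load("top1.npy",allow_pickle=True).item()
df=cv2.absdiff(T["img"],S0["img"]).max(2); print("purple pad top-view diff",df[203:224,349:379].max())
E
```

```text
t: 26.4
tool_pos: [0.5478, 0.0709, 0.2564]
tool_rot: [3.132, 0.245, -0.0]
contact_force: [1.0, 0.7, -17.3]
opening: 0.0252
26.4 [0.5478 0.0709 0.2564] [  1.    0.7 -17.3] [-0.01 -0.19 -0.03] 0.025243340771825818
purple pad top-view diff 45
```

View pics/fin_s.png

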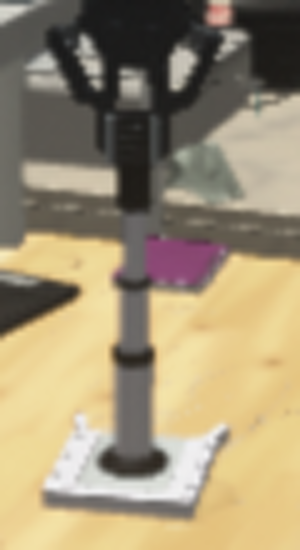

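```bash
python3 - <<'E'
from m import *
for f in("top1","top12"):
    t=np.load(f+".npy",allow_pickle=True).item(); h=cv2.cvtColor(t["img"],cv2.COLOR_RGB2HSV)
    m=((h[...,0]>140)&(h[...,0]<172)&(h[...,1]>90))[195:230,340:390]; ys,xs=np.nonzero(m); print(f,m.sum(),xs.mean().round(2)+340,ys.mean().round(2)+195)
o=ctrl.get_obs(); print(o["t"],o["tool_pos"].round(4),o["contact_force"].round(1))
ctrl.finish_job()
E
```

```text
top1 404 363.79 213.16
top12 406 363.73 213.18
26.5 [0.5478 0.0708 0.2564] [  0.3  -0.4 -17.4]
the job is handed in; nothing more can be done
```

The stand is docked and the pole is fully drawn out. I handed the job in at 26.5 s, with the gripper still pinching the head and holding it up; no verdict was reported.

**Docking:** I gripped the head by its plain faces, slid the stand rounded end first into the aluminium dock (not the orange one), and pressed it onto the back stop with the pole down. In the last pushes the tool moved about 3 mm further while the plate's rear edge stayed put (269.27 to 269.24 px). The push rose to 8.7 N, so the plate is home.

**Drawing the pole:** I let go, turned the jaws 90° and pinched the button in; the opening read 25.4 mm, so it was fully pressed. I then drew the head up. The first stop showed only as the pull rising from about 3 to 5.5 N. The second was clear, a jump from about 5 to 17 N, and both tube sections are visibly out in the last picture.

**Last checks:**
- **Travel:** the tool rose 103 mm instead of the expected 100 mm. I put the extra down to the plate lifting about 2.5 mm in the slot until it met the dock lips. I did not measure that separately.
- **Pull:** it is steady at about 17 N on the stop. I eased the tool back twice, aiming for about 12 N, but it did not drop that far.
- **Plate:** its rear edge had not moved since docking (269.29 to 269.27 px).
- **Cups and pad:** the cups and the white pad show no change (at most 2 grey levels). The purple pad showed raw picture differences up to 149, where the stand and gripper pass in front of it in the side view, and 45 in the top view. Its centre moved less than 0.1 px. I did not settle which of the two is the order pad; neither moved.

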